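Fit the lathe faceplate onto the bowl blank's three studs

TASK

Fit the three-hole faceplate onto the bowl blank that has three upright studs: pick it up by its hub, turn it so that each hole comes over a stud, and lower it until it lies flat on the wood before you let go. Leave the four-hole faceplate where it lies.

Things in the scene. Friction and masses are not known exactly. Their poses are not given: they have to be found in the camera images.
- faceplate_center (a point): Three-hole faceplate: loose aluminium disc, 136 mm across, 8 mm thick, about 0.4 kg, lying flat, hub up. Its central round hub, 38 mm across, tops out 46 mm above the underside: grip it there, at any angle. Three 30 mm through holes, 120 degrees apart, centred 44 mm from the axis. Point: on the axis, 23 mm above the underside; x points over one hole, z up through the hub.
- blank_face (a point): Bowl blank with studs: pale round wooden block, 152 mm across, on a 170 mm plywood disc fixed to the bench; flat top 70 mm above the bench. Three steel studs, 12 mm thick, stand 38 mm up from it (last 10 mm tapered), 120 degrees apart, 44 mm from the centre. Point: centre of the flat top; x points to one stud, z up.
- spare_plate_center (a point): Four-hole faceplate, not wanted: loose; metal, diameter, thickness and hub as the other, but four holes, 90 degrees apart. Point: on its axis, 23 mm above its underside.
Not all that is in view belongs to the job. What is shaped like the part that bears blank_face but green or purple is not meant.

How it is judged:
On the way:
1. the three-hole faceplate, still held, has been lowered over the studs to less than 12 mm above the wood (z of faceplate_center in the frame of blank_face below 0.035 m and horizontal distance between faceplate_center and blank_face below 0.015 m and contact force between the fingers and faceplate above 0.5 N), for 0.1 s.
At the end, for the whole second after the job is handed in: The three-hole faceplate rests on the blank's flat top with a stud through each hole: its underside within 4 mm of the wood, its axis within 13 mm of the blank's centre, tilted less than 3.4 degrees, at rest and released; the four-hole plate is within 40 mm of where it lay (z of faceplate_center in the frame of blank_face between 0.019 and 0.027 m and horizontal distance between faceplate_center and blank_face below 0.013 m and angle between faceplate_center's own z axis and vertical below 0.06 rad and linear speed of faceplate below 0.02 m/s and distance of spare_plate_center from where it was at the start of the episode below 0.04 m); the robot touches nothing.
It fails at once if the four-hole faceplate is moved by more than 40 mm (distance of spare_plate_center from where it was at the start of the episode above 0.04 m).
It also fails if it takes over 35 s, if anything falls off the work surface, if the arm or the gripper's body presses on something with over 40 N, if the wrist force passes 120 N, or if a joint passes its speed limit or range.

ROBOT

A 7-joint arm with a two-finger parallel gripper is mounted at the origin on the work surface. World frame = base frame: x ahead of the robot, y to its left, z up, the work surface at z = 0. Lengths are in m, angles in rad, forces in N, time in s.
With the tool pointing down it reaches from about 0.4 to 0.85 m from the base axis. Payload 10.4 kg.
Tool frame: the origin (TCP) lies at the very end of the fingers, on their centre line; the grasp point (between the pads) lies pinch_z behind it (pinch_z is the distance from the TCP to the grasp point, in m); y points along the fingers, z is the direction in which the jaws open and shut, and the axes are right-handed (so a half turn about y gives the same grasp; the last joint's range is limited). The gripper opens to 87 mm and grips with 3 to 60 N. Pads are 19 mm wide; open, the fingers measure 117 mm over their backs; the gripper's body (75 mm by 190 mm) begins 51 mm behind the grasp point.
Start: joints at [-1.221, 0.332, -0.065, 1.46, 0.022, 1.35, -0.088], TCP at [0.228, 0.582, 0.223] pointing down, gripper open.
Joint ranges: [-2.6, 2.6], [-0.5, 2.12], [-1.47, 1.34], [0.16, 2.42], [-1.27, 4.41], [0.06, 2.06], [-2.6, 2.6]. Speed limits (rad/s): [2.22, 2.22, 2.79, 2.79, 3.14, 3.14, 3.14].

INTERFACE

Orientations are given as a rotation vector (axis times angle).
In Python, from station import * gives the robot as it stands.
- The arm moves only by the tool drive_tool, never from a script. Its argument "targets" is a list that holds one entry, the list of rows, each a list of 7 numbers: the shift along the tool's x, y, z in units of 25 mm (1.0 is 25 mm), then the turn, a rotation vector about the tool's x, y, z in units of 8 degrees (1.0 is 8 degrees), then the opening, from 0 (shut) to 1 (fully open). A call has 1 to 10 rows; each row shifts and turns the pose as measured when the row begins, along the tool's axes as they then stand; what a row does not reach is not made up. A row lasts 1/10 s, in which the tool goes at most 50 mm and 8.59 degrees, less where a joint would pass 70% of its speed; a pose out of reach is approached as far as the arm can. A call is refused whole if a number of a shift passes 1 or a number of a turn 1, either way. A call with a gripper value outside its range is refused whole. The fingers move at their own pace and stop on an object; "squeeze" is the grip in N (left out, the last holds). Time passes only in rows, so rows that do not move let the fingers close. It gives the time, the measured TCP pose, the force and the opening at its end, in the units of the state.
- read_state(): the state, without advancing time (a new reading comes with each control period).
- grab_frame(name): name is "scene" or "top" or "wrist"; returns (picture, depth): 420x560x3 uint8, blue, green, red; 420x560 float32, m along the optical axis (not along the pixel's ray), 0 where there is no reading.
- camera_model(name): a dict with "intrinsics" (3x3 intrinsics, pixels), "k1" (the pictures are not rectified: a ray, as slopes to the right and down, at radius r is drawn at 1 + k1 r^2 times it, then the intrinsics apply), "world_from_camera" (4x4, takes a point from camera to world coordinates); the wrist camera has in their place "T_tool_cam" (4x4, takes a point from camera to tool coordinates, whose origin is the TCP and whose axes are the tool frame's). Camera axes: x right, y up, looking along -z (the intrinsics and any distortion apply to the point x, -y, -z); pixel columns grow to the right and rows downward; lengths in m; the calibration is good to about 2 mm. A picture is of the moment at which its call begins: read the wrist's pose just before it. camera_model takes no time and is no camera call.
- sign_off(): hands the job in, once; it reports no verdict.
The state is a dict: "time_s": time; "joint_positions": joint angles; "qvel": joint speeds; "effort": joint torques, N m; "ee_pos": TCP position; "orientation": TCP orientation; "wrist_force": force on the tool from outside, world axes, zero at the start; "ft_torque": the same for the moment, N m; "finger_gap": finger opening in m.
Only numpy, scipy, OpenCV 4.12 (cv2) and the standard library are available. Lean on these libraries where they do the work, as an engineer would, in place of code of your own. Each camera call takes 0.05 s, during which the arm holds its last target.

## Working session

There is one attempt and no reset: what is moved stays moved. The work goes in short steps, Python scripts to look and compute and a tool call to move; the robot and the scene stay as the last step left them, time stands still between calls to the robot, and variables do not carry over. Pictures are saved under pics/ and viewed, and the job is handed in when it is done.

Besides the shell and the picture viewer there is one more tool, called after "Emit:" by a JSON object that holds its "op" and its "data", one argument or row to a line. drive_tool: Moves the arm, as the interface text tells. Its arguments: {"type":"object","properties":{"targets":{"type":"array"},"squeeze":{"type":"number"}},"required":["targets"]}

```bash
mkdir -p pics; ls; python3 - <<'E'
from station import *
import cv2,numpy as np
s=read_state();print({k:np.round(v,3).tolist() for k,v in s.items()})
for n in ["scene","top","wrist"]:
    p,d=grab_frame(n);cv2.imwrite(f"pics/{n}0.png",p);np.save(f"pics/{n}0d.npy",d)
    np.save(f"pics/{n}0p.npy",p)
    c=camera_model(n);print(n,{k:np.round(v,3).tolist() if k!='x' else v for k,v in c.items()})
E
```

```text
pics
{'time_s': 0.0, 'joint_positions': [-1.221, 0.333, -0.065, 1.461, 0.022, 1.35, -0.088], 'qvel': [-0.001, -0.001, 0.0, -0.003, 0.001, 0.001, 0.001], 'effort': [-0.0, -62.327, 0.024, -38.989, -0.061, 0.04, 0.0], 'ee_pos': [0.227, 0.582, 0.222], 'orientation': [-1.552, 0.293, -0.292], 'wrist_force': [1.142, 0.234, -0.332], 'ft_torque': [-0.046, -0.001, -0.034], 'finger_gap': 0.087}
scene {'intrinsics': [[538.493, 0.0, 275.151], [0.0, 538.493, 201.253], [0.0, 0.0, 1.0]], 'k1': -0.06, 'world_from_camera': [[0.29, -0.57, 0.769, 1.648], [0.957, 0.169, -0.236, -0.426], [0.004, 0.804, 0.594, 1.019], [0.0, 0.0, 0.0, 1.0]]}
top {'intrinsics': [[403.614, 0.0, 281.804], [0.0, 403.614, 207.528], [0.0, 0.0, 1.0]], 'k1': -0.007, 'world_from_camera': [[-0.005, 0.988, -0.152, 0.294], [-1.0, -0.004, 0.008, -0.043], [0.008, 0.152, 0.988, 1.039], [0.0, 0.0, 0.0, 1.0]]}
wrist {'intrinsics': [[353.95, 0.0, 277.31], [0.0, 353.95, 205.386], [0.0, 0.0, 1.0]], 'k1': -0.038, 'T_tool_cam': [[0.0, -0.966, -0.259, -0.07], [-0.0, 0.259, -0.966, -0.163], [1.0, 0.0, -0.0, 0.001], [0.0, 0.0, 0.0, 1.0]]}
```

View pics/scene0.png

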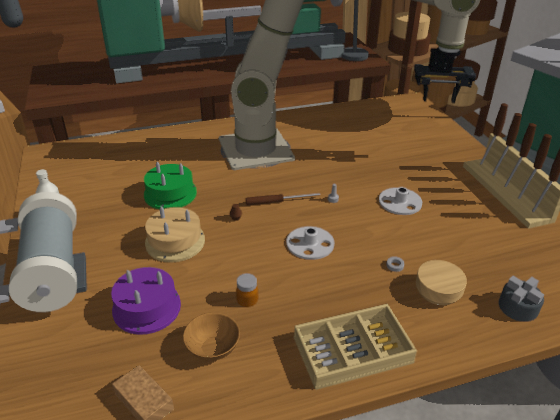

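View pics/top0.png

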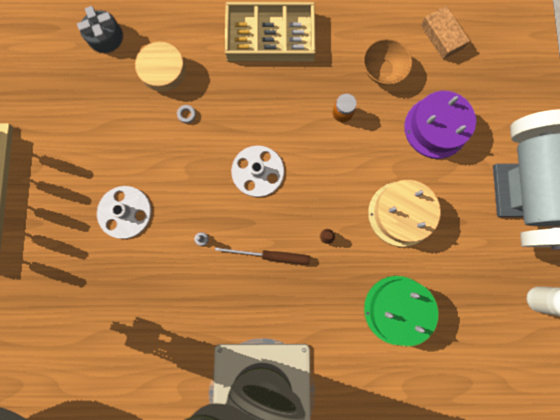

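View pics/wrist0.png

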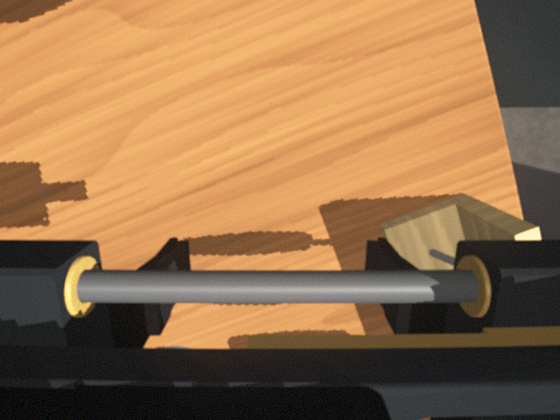

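```bash
python3 -c "
import station
print([ (n,getattr(station,n)) for n in dir(station) if not n.startswith('__')])"
```

```text
[('PlanningError', <class 'station.PlanningError'>), ('camera_model', <function make.<locals>.<lambda> at 0x7f7e183cc720>), ('grab_frame', <function make.<locals>.drawn_camera at 0x7f7e183cc180>), ('pinch_z', 0.0187), ('read_state', <function make.<locals>.<lambda> at 0x7f7e183cc680>), ('sign_off', <function connect.<locals>.done at 0x7f7e1833f7e0>)]
```

```bash
cat > h.py <<'E'
import cv2,numpy as np
from station import *
from scipy.spatial.transform import Rotation as R
def cast(c,T,px,z):
    K=c["intrinsics"];K=np.asarray(K);px=np.atleast_2d(np.asarray(px,float))
    u=cv2.undistortPoints(px[:,None,:],K,np.array([c["k1"],0,0,0.]))[:,0]
    d=np.c_[u[:,0],-u[:,1],-np.ones(len(u))]@T[:3,:3].T
    return T[:3,3]+d*((z-T[2,3])/d[:,2])[:,None]
def deproj(c,T,px,dep):
    K=np.asarray(c["intrinsics"]);px=np.atleast_2d(np.asarray(px,float))
    u=cv2.undistortPoints(px[:,None,:],K,np.array([c["k1"],0,0,0.]))[:,0]
    d=np.c_[u[:,0],-u[:,1],-np.ones(len(u))]*np.asarray(dep)[:,None]
    return d@T[:3,:3].T+T[:3,3]
def proj(c,T,P):
    K=np.asarray(c["intrinsics"]);q=(np.atleast_2d(P)-T[:3,3])@T[:3,:3]
    q=q*[1,-1,-1]
    return cv2.projectPoints(q[:,None,:],np.zeros(3),np.zeros(3),K,np.array([c["k1"],0,0,0.]))[0][:,0]
def toolT(s):
    T=np.eye(4);T[:3,:3]=R.from_rotvec(s["orientation"]).as_matrix();T[:3,3]=s["ee_pos"];return T
E
python3 - <<'E'
import numpy as np,cv2
p=np.load("pics/top0p.npy")
a=[p[165:265,75:175],p[125:225,208:308],p[155:265,355:465]]
a=[cv2.resize(x,(260,260),interpolation=cv2.INTER_CUBIC) for x in a]
cv2.imwrite("pics/zoom1.png",np.hstack(a))
q=np.load("pics/scene0p.npy")
a=[q[165:235,365:435],q[205:275,275:345],q[195:265,140:210]]
a=[cv2.resize(x,(260,260),interpolation=cv2.INTER_CUBIC) for x in a]
cv2.imwrite("pics/zoom2.png",np.hstack(a))
E
```

```text
(no output)
```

View pics/zoom1.png

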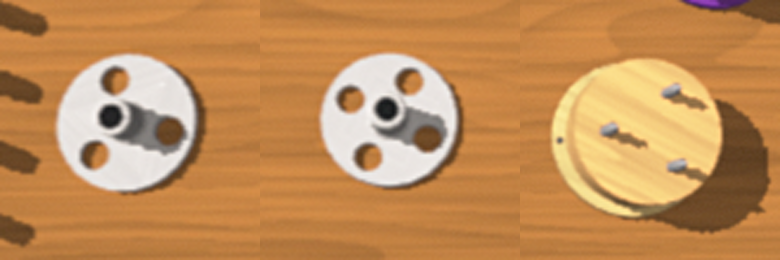

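View pics/zoom2.png

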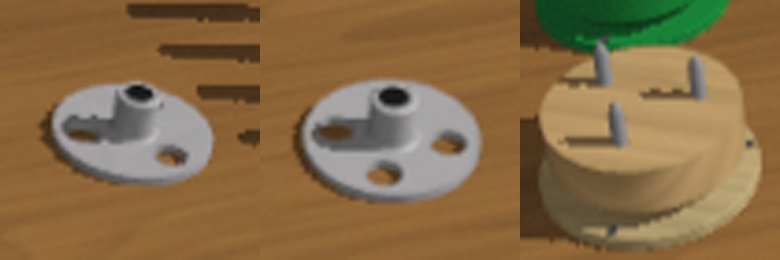

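```bash
cat > meas.py <<'E'
from h import *
from scipy.optimize import least_squares
def circ(P):
    f=lambda v:np.hypot(P[:,0]-v[0],P[:,1]-v[1])-v[2]
    r=least_squares(f,[*P.mean(0)[:2],.07],loss='soft_l1',f_scale=.002);return r.x,np.std(f(r.x))
def blobs(m,lo,hi):
    n,l,s,c=cv2.connectedComponentsWithStats(m.astype(np.uint8),connectivity=8)
    return [(c[i],s[i,4],l==i) for i in range(1,n) if lo<s[i,4]<hi]
def plate(p,c,T,roi):
    x0,y0,x1,y1=roi
    hsv=cv2.cvtColor(p,cv2.COLOR_BGR2HSV);m=np.zeros(p.shape[:2],bool)
    m[y0:y1,x0:x1]=(hsv[y0:y1,x0:x1,1]<70)&(hsv[y0:y1,x0:x1,2]>70)
    b=max(blobs(m,200,1e5),key=lambda t:t[1])
    ct=cv2.findContours(b[2].astype(np.uint8),cv2.RETR_EXTERNAL,cv2.CHAIN_APPROX_NONE)[0][0]
    hull=cv2.convexHull(ct);fill=np.zeros(p.shape[:2],np.uint8);cv2.fillPoly(fill,[hull],1)
    v,e=circ(cast(c,T,ct[:,0],.008));print("disc",v.round(4),e.round(4))
    wood=(fill>0)&~b[2]
    hs=(fill>0)&(hsv[...,1]>90)&(hsv[...,2]>30)
    for q in blobs(hs,15,2000):
        P=cast(c,T,q[0],.004)[0]; d=P[:2]-v[:2]
        print(" hole",q[0].round(1),q[1],"r",np.hypot(*d).round(4),"ang",np.degrees(np.arctan2(d[1],d[0])).round(1))
    dk=(fill>0)&(hsv[...,2]<45)
    for q in blobs(dk,10,400): print(" bore",q[0].round(1),q[1],cast(c,T,q[0],.046)[0].round(4))
    return v
def studs(p,c,T,roi):
    x0,y0,x1,y1=roi
    hsv=cv2.cvtColor(p,cv2.COLOR_BGR2HSV);m=np.zeros(p.shape[:2],bool)
    m[y0:y1,x0:x1]=(hsv[y0:y1,x0:x1,1]<70)&(hsv[y0:y1,x0:x1,2]>60)
    for q in blobs(m,8,3000):
        print(" stud",q[0].round(1),q[1],cast(c,T,q[0],.089)[0].round(4))
E
python3 - <<'E'
from meas import *
for n,r1,r2,r3 in [("top",(75,165,175,265),(208,125,308,225),(370,180,442,245)),("scene",(365,165,435,235),(275,205,345,275),(147,200,203,250))]:
    c=camera_model(n);T=np.asarray(c["world_from_camera"]);p=np.load(f"pics/{n}0p.npy");d=np.load(f"pics/{n}0d.npy")
    print(n);plate(p,c,T,r1);plate(p,c,T,r2);studs(p,c,T,r3)
    yy,xx=np.mgrid[r3[1]:r3[3],r3[0]:r3[2]];px=np.c_[xx.ravel(),yy.ravel()]
    P=deproj(c,T,px,d[yy,xx].ravel())
    k=(abs(P[:,2]-.07)<.01);m=np.zeros(d.shape,np.uint8);m[px[k,1],px[k,0]]=1
    m=cv2.morphologyEx(m,cv2.MORPH_CLOSE,np.ones((5,5)))
    print("top z med",np.median(P[k,2]));ct=max(cv2.findContours(m,cv2.RETR_EXTERNAL,cv2.CHAIN_APPROX_NONE)[0],key=cv2.contourArea)
    print("blank",circ(cast(c,T,ct[:,0],.07)))
E
```

```text
top
disc [0.4437 0.3562 0.0681] 0.0008
 hole [119.1 195.8] 71 r 0.0449 ang 19.9
 hole [139.8 215.4] 76 r 0.042 ang -102.7
 hole [111.5 224.4] 77 r 0.0447 ang 136.3
 bore [117.1 209.2] 38 [0.4445 0.3579 0.046 ]
disc [0.5512 0.012  0.0678] 0.0008
 hole [265.2 156.1] 71 r 0.0451 ang -26.8
 hole [242.7 163. ] 68 r 0.0446 ang 60.8
 hole [271.9 178. ] 74 r 0.0426 ang -116.6
 hole [249.4 185.2] 77 r 0.0434 ang 151.3
 bore [256.4 166.6] 34 [0.5521 0.0125 0.046 ]
 stud [418.4 193. ] 31 [ 0.4747 -0.3793  0.089 ]
 stud [392.1 209.2] 29 [ 0.4355 -0.3141  0.089 ]
 stud [421.  224.3] 29 [ 0.399  -0.3812  0.089 ]
top z med 0.07028870334531112
blank (array([ 0.4361112 , -0.35803918,  0.07552358]), np.float64(0.0007858184968959375))
scene
disc [0.4492 0.3573 0.0697] 0.005
 bore [402.2 189.5] 15 [0.4441 0.3617 0.046 ]
disc [0.5563 0.014  0.0696] 0.0015
 hole [294.9 240.3] 25 r 0.0442 ang -121.8
 hole [325.  243.7] 25 r 0.0435 ang 68.6
 hole [307.8 251.8] 28 r 0.0391 ang -28.5
 bore [310.6 230.6] 21 [0.5519 0.016  0.046 ]
 stud [161.9 211.8] 48 [ 0.4016 -0.3791  0.089 ]
 stud [187.4 215.8] 44 [ 0.4405 -0.3126  0.089 ]
 stud [165.9 228.2] 48 [ 0.4788 -0.3779  0.089 ]
top z med 0.069025834425547
blank (array([ 0.44488361, -0.35701997,  0.07787473]), np.float64(0.0024417191725258224))
```

```bash
cat > go.py <<'E'
from h import *
def go(x,y,z,psi):
    s=read_state();T=toolT(s);Rm=T[:3,:3]
    print("t",round(s["time_s"],2),"tcp",np.round(T[:3,3],4),"toolx",Rm[:,0].round(3),"tooly",Rm[:,1].round(3),"toolz",Rm[:,2].round(3),"gap",round(s["finger_gap"],4),"F",np.round(s["wrist_force"],1))
    d=np.array([x,y,z])-T[:3,3]
    best=None
    for k in (0,180):
        a=np.radians(psi+k);tz=np.array([np.cos(a),np.sin(a),0]);ty=np.array([0,0,-1.]);M=np.c_[np.cross(ty,tz),ty,tz]
        w=R.from_matrix(Rm.T@M).as_rotvec()
        if best is None or np.linalg.norm(w)<np.linalg.norm(best): best=w
    print("jaw ang",np.degrees(np.arctan2(Rm[1,2],Rm[0,2])).round(1),"q",np.round(s["joint_positions"],2))
    print("d world mm",(d*1e3).round(1)," d tool units",(Rm.T@d/.025).round(2)," turn units",(np.degrees(best)/8).round(2))
E
python3 - <<'E'
from go import *
for a in (48,108,168): go(.444,.3575,.12,a)
c=camera_model("scene");T=np.asarray(c["world_from_camera"]);d=np.load("pics/scene0d.npy")
yy,xx=np.mgrid[0:420,0:560];P=deproj(c,T,np.c_[xx.ravel(),yy.ravel()],d.ravel());P=P[d.ravel()>0]
k=(P[:,0]>.2)&(P[:,0]<.8)&(P[:,1]>-.6)&(P[:,1]<.75)&(P[:,2]>.115)
Q=P[k];print(len(Q))
for y in np.arange(-.6,.75,.05):
    q=Q[(Q[:,1]>=y)&(Q[:,1]<y+.05)]
    if len(q):print(round(y,2),len(q),q.min(0).round(2),q.max(0).round(2))
E
```

```text
t 0.15 tcp [0.2275 0.5818 0.2219] toolx [ 0.931 -0.364  0.   ] tooly [-0.    -0.001 -1.   ] toolz [ 0.364  0.931 -0.001] gap 0.087 F [ 0.3 -0.1  0.5]
jaw ang 68.6 q [-1.22  0.33 -0.06  1.46  0.02  1.35 -0.09]
d world mm [ 216.5 -224.3 -101.9]  d tool units [11.33  4.08 -5.2 ]  turn units [0.01 2.58 0.  ]
t 0.15 tcp [0.2275 0.5818 0.2219] toolx [ 0.931 -0.364  0.   ] tooly [-0.    -0.001 -1.   ] toolz [ 0.364  0.931 -0.001] gap 0.087 F [ 0.3 -0.1  0.5]
jaw ang 68.6 q [-1.22  0.33 -0.06  1.46  0.02  1.35 -0.09]
d world mm [ 216.5 -224.3 -101.9]  d tool units [11.33  4.08 -5.2 ]  turn units [ 0.01 -4.92 -0.  ]
t 0.15 tcp [0.2275 0.5818 0.2219] toolx [ 0.931 -0.364  0.   ] tooly [-0.    -0.001 -1.   ] toolz [ 0.364  0.931 -0.001] gap 0.087 F [ 0.3 -0.1  0.5]
jaw ang 68.6 q [-1.22  0.33 -0.06  1.46  0.02  1.35 -0.09]
d world mm [ 216.5 -224.3 -101.9]  d tool units [11.33  4.08 -5.2 ]  turn units [1.000e-02 1.008e+01 1.000e-02]
4532
0.45 149 [0.2  0.45 0.29] [0.26 0.5  0.57]
0.5 936 [0.2  0.5  0.22] [0.27 0.55 0.57]
0.55 1349 [0.2  0.55 0.3 ] [0.29 0.6  0.57]
0.6 522 [0.21 0.6  0.22] [0.3  0.65 0.57]
0.65 81 [0.22 0.65 0.31] [0.3  0.69 0.34]
0.7 1495 [0.33 0.72 0.12] [0.67 0.75 0.26]
```

Emit:
{"op": "drive_tool", "data": {
  "targets": [
    [[0.5, 0, -0.5, 0, 0.86, 0, 1], [1, 0, -0.6, 0, 0.86, 0, 1], [1, 0, -0.3, 0, 0.86, 0, 1], [1, 0, -0.1, 0, 0, 0, 1], [1, 0.2, -0.1, 0, 0, 0, 1], [1, 0.4, -0.1, 0, 0, 0, 1], [1, 0.4, -0.1, 0, 0, 0, 1]]
  ]
}}

```text
time_s: 0.85
ee_pos: [0.3317, 0.4424, 0.195]
orientation: [-1.494, 0.581, -0.578]
wrist_force: [0.4, 0.3, 0.0]
finger_gap: 0.0871
```

```bash
python3 -c "
from go import *
go(.444,.3575,.12,48)"
```

```text
t 0.85 tcp [0.3317 0.4424 0.195 ] toolx [ 0.738 -0.675 -0.001] tooly [-0.003 -0.001 -1.   ] toolz [ 0.675  0.738 -0.003] gap 0.0871 F [0.4 0.3 0. ]
jaw ang 47.6 q [-1.07  0.19  0.06  1.7  -0.01  1.26 -0.17]
d world mm [112.3 -84.9 -75. ]  d tool units [5.61 2.99 0.54]  turn units [ 0.02 -0.06 -0.01]
```

Emit:
{"op": "drive_tool", "data": {
  "targets": [
    [[1, 0.5, 0.1, 0, 0, 0, 1], [1, 0.5, 0.1, 0, 0, 0, 1], [1, 0.5, 0.1, 0, 0, 0, 1], [1, 0.4, 0.1, 0, 0, 0, 1], [0.8, 0.2, 0.1, 0, 0, 0, 1], [0.4, 0, 0, 0, 0, 0, 1], [0, 0, 0, 0, 0, 0, 1]]
  ]
}}

```text
time_s: 1.55
ee_pos: [0.4408, 0.3555, 0.1379]
orientation: [-1.498, 0.586, -0.582]
wrist_force: [-0.7, -0.4, 0.6]
finger_gap: 0.087
```

```bash
python3 -c "
from go import *
go(.444,.3575,.12,48)
s=read_state();p,d=grab_frame('wrist');cv2.imwrite('pics/w1.png',p);np.save('pics/w1p.npy',p);np.save('pics/w1d.npy',d);np.save('pics/w1T.npy',toolT(s))"
```

```text
t 1.55 tcp [0.4408 0.3555 0.1379] toolx [ 0.735 -0.679  0.   ] tooly [-0.005 -0.005 -1.   ] toolz [ 0.679  0.735 -0.007] gap 0.087 F [-0.7 -0.4  0.6]
jaw ang 47.3 q [-0.89  0.27  0.16  1.73 -0.04  1.15  0.1 ]
d world mm [  3.2   2.  -17.9]  d tool units [0.04 0.72 0.15]  turn units [ 0.05 -0.09  0.  ]
```

View pics/w1.png

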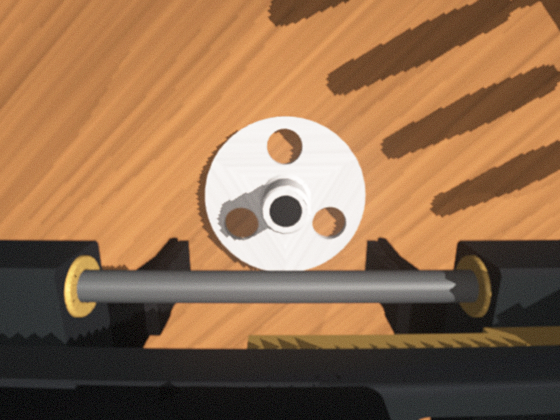

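```bash
python3 - <<'E'
from meas import *
p=np.load("pics/w1p.npy");c=camera_model("wrist");T=np.load("pics/w1T.npy")@np.asarray(c["T_tool_cam"])
m=p.copy();plate(m,c,T,(190,105,380,268))
E
```

```text
disc [0.4466 0.3592 0.0679] 0.0011
 hole [283.9 145.8] 901 r 0.0438 ang 138.0
 hole [241.3 222.2] 716 r 0.0441 ang -101.5
 hole [328.1 221.4] 696 r 0.0444 ang 17.6
```

Emit:
{"op": "drive_tool", "data": {
  "targets": [
    [[0.1, 1, 0.2, 0.05, -0.05, 0, 1], [0, 1, 0, 0, 0, 0, 1], [0, 1, 0, 0, 0, 0, 1], [0, 0.8, 0, 0, 0, 0, 1], [0, 0, 0, 0, 0, 0, 1]]
  ]
}}

```text
time_s: 2.1
ee_pos: [0.4408, 0.3664, 0.0432]
orientation: [-1.487, 0.571, -0.568]
wrist_force: [-0.5, -0.2, -0.4]
finger_gap: 0.0865
```

```bash
python3 -c "
from go import *
go(.4455,.3585,.016,48)"
```

```text
t 2.1 tcp [0.4408 0.3664 0.0432] toolx [ 0.746 -0.666 -0.004] tooly [ 0.001  0.007 -1.   ] toolz [0.666 0.746 0.006] gap 0.0865 F [-0.5 -0.2 -0.4]
jaw ang 48.2 q [-0.89  0.38  0.14  1.8  -0.07  0.96  0.12]
d world mm [  4.7  -7.9 -27.2]  d tool units [ 0.35  1.09 -0.12]  turn units [-0.04  0.03 -0.03]
```

Emit:
{"op": "drive_tool", "data": {
  "targets": [
    [[0.35, 0, -0.1, -0.04, 0, -0.03, 1], [0.1, 0.5, 0, 0, 0, 0, 1], [0.05, 0.5, 0, 0, 0, 0, 1], [0, 0, 0, 0, 0, 0, 1]]
  ]
}}

```text
time_s: 2.5
ee_pos: [0.4492, 0.3584, 0.0199]
orientation: [-1.49, 0.566, -0.569]
wrist_force: [-0.3, -0.9, 0.4]
finger_gap: 0.0868
```

```bash
python3 -c "
from go import *
go(.4455,.3585,.016,48)"
```

```text
t 2.5 tcp [0.4492 0.3584 0.0199] toolx [ 0.748 -0.664  0.   ] tooly [ 0.003  0.004 -1.   ] toolz [0.664 0.748 0.005] gap 0.0868 F [-0.3 -0.9  0.4]
jaw ang 48.4 q [-0.87  0.42  0.14  1.81 -0.07  0.91  0.15]
d world mm [-3.7  0.1 -3.9]  d tool units [-0.11  0.16 -0.1 ]  turn units [-0.04  0.05 -0.  ]
```

Good; trim and close.

Emit:
{"op": "drive_tool", "data": {
  "targets": [
    [[-0.1, 0.15, -0.1, -0.04, 0, 0, 1], [0, 0, 0, 0, 0, 0, 0], [0, 0, 0, 0, 0, 0, 0], [0, 0, 0, 0, 0, 0, 0], [0, 0, 0, 0, 0, 0, 0], [0, 0, 0, 0, 0, 0, 0], [0, 0, 0, 0, 0, 0, 0], [0, 0, 0, 0, 0, 0, 0]]
  ],
  "squeeze": 40
}}

```text
time_s: 3.3
ee_pos: [0.4459, 0.359, 0.0171]
orientation: [-1.494, 0.568, -0.568]
wrist_force: [-2.0, -2.5, 1.4]
finger_gap: 0.0395
```

```bash
python3 -c "
from go import *
go(.4455,.3585,.016,48)"
```

```text
t 3.3 tcp [0.4459 0.359  0.0171] toolx [ 0.748 -0.664 -0.   ] tooly [ 0.     0.001 -1.   ] toolz [0.664 0.748 0.001] gap 0.0395 F [-2.  -2.5  1.4]
jaw ang 48.4 q [-0.87  0.42  0.14  1.82 -0.07  0.91  0.14]
d world mm [-0.4 -0.5 -1.1]  d tool units [-0.    0.04 -0.03]  turn units [-0.01  0.05 -0.  ]
```

Emit:
{"op": "drive_tool", "data": {
  "targets": [
    [[0, 0, 0, 0, 0, 0, 0], [0, -0.4, 0, 0, 0, 0, 0], [0, -0.8, 0, 0, 0, 0, 0], [0, -1, 0, 0, 0, 0, 0], [0, -1, 0, 0, 0, 0, 0], [0, -1, 0, 0, 0, 0, 0], [0, -1, 0, 0, 0, 0, 0], [0, -1, 0, 0, 0, 0, 0], [0, -1, 0, 0, 0, 0, 0], [0, -0.2, 0, 0, 0, 0, 0]]
  ]
}}

```text
time_s: 4.3
ee_pos: [0.4431, 0.3558, 0.2092]
orientation: [-1.503, 0.572, -0.567]
wrist_force: [0.2, -0.0, -3.7]
finger_gap: 0.0368
```

```bash
python3 -c "
from go import *
go(.438,-.3575,.2,1)
s=read_state();p,d=grab_frame('wrist');cv2.imwrite('pics/w2.png',p)"
```

```text
t 4.3 tcp [0.4431 0.3558 0.2092] toolx [ 0.747 -0.665 -0.001] tooly [-0.006 -0.006 -1.   ] toolz [ 0.665  0.747 -0.009] gap 0.0368 F [ 0.2 -0.  -3.7]
jaw ang 48.3 q [-0.89  0.22  0.16  1.64 -0.04  1.3   0.12]
d world mm [  -5.1 -713.3   -9.2]  d tool units [ 18.81   0.54 -21.45]  turn units [0.06 5.92 0.02]
```

View pics/w2.png

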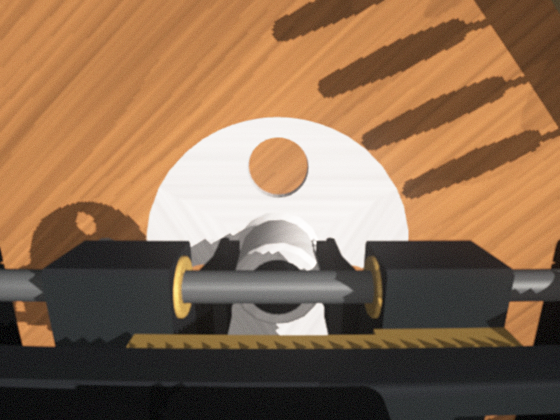

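Emit:
{"op": "drive_tool", "data": {
  "targets": [
    [[0.4, 0, -0.4, 0.06, 0.5, 0.02, 0], [0.7, 0, -0.65, 0, 0.9, 0, 0], [0.8, 0, -0.58, 0, 0.9, 0, 0], [0.88, 0, -0.45, 0, 0.9, 0, 0], [0.94, 0, -0.34, 0, 0.9, 0, 0], [0.97, 0, -0.22, 0, 0.9, 0, 0], [1, 0, -0.1, 0, 0.9, 0, 0], [1, 0, 0, 0, 0, 0, 0], [1, 0, 0, 0, 0, 0, 0], [1, 0, 0, 0, 0, 0, 0]]
  ]
}}

```text
time_s: 5.35
ee_pos: [0.4389, 0.1091, 0.1935]
orientation: [-1.228, 1.226, -1.213]
wrist_force: [0.9, -0.7, -3.8]
finger_gap: 0.0371
```

```bash
python3 -c "
from go import *
go(.438,-.3575,.2,1.5)"
```

```text
t 5.35 tcp [0.4389 0.1091 0.1935] toolx [-0.009 -1.     0.01 ] tooly [-0.021 -0.01  -1.   ] toolz [ 1.    -0.009 -0.021] gap 0.0371 F [ 0.9 -0.7 -3.8]
jaw ang -0.5 q [-0.72 -0.03  0.37  1.93  0.01  1.26 -0.36]
d world mm [  -0.9 -466.6    6.5]  d tool units [18.66 -0.07  0.12]  turn units [ 0.15 -0.25  0.07]
```

Emit:
{"op": "drive_tool", "data": {
  "targets": [
    [[1, -0.1, 0.02, 0.1, -0.1, 0.05, 0], [1, 0, 0.02, 0.05, -0.1, 0, 0], [1, 0, 0, 0, 0, 0, 0], [1, 0, 0, 0, 0, 0, 0], [1, 0, 0, 0, 0, 0, 0], [1, 0, 0, 0, 0, 0, 0], [1, 0, 0, 0, 0, 0, 0], [1, 0, 0, 0, 0, 0, 0]]
  ]
}}

```text
time_s: 6.15
ee_pos: [0.4346, -0.1002, 0.186]
orientation: [-1.234, 1.202, -1.191]
wrist_force: [-0.1, 0.8, -5.2]
finger_gap: 0.0372
```

```bash
python3 -c "
from go import *
go(.438,-.3575,.2,1.5)"
```

```text
t 6.15 tcp [ 0.4346 -0.1002  0.186 ] toolx [ 0.021 -1.     0.006] tooly [-0.015 -0.006 -1.   ] toolz [ 1.     0.021 -0.015] gap 0.0372 F [-0.1  0.8 -5.2]
jaw ang 1.2 q [-0.52 -0.07  0.62  1.98  0.05  1.24  0.1 ]
d world mm [   3.4 -257.3   14. ]  d tool units [10.3  -0.5  -0.08]  turn units [ 0.11 -0.04  0.04]
```

Emit:
{"op": "drive_tool", "data": {
  "targets": [
    [[1, -0.2, 0, 0.1, 0, 0.04, 0], [1, -0.2, 0, 0, 0, 0, 0], [1, -0.2, 0, 0, 0, 0, 0], [1, -0.1, 0, 0, 0, 0, 0], [1, -0.1, 0, 0, 0, 0, 0], [1, 0, 0, 0, 0, 0, 0], [1, 0, 0, 0, 0, 0, 0], [0.6, 0, 0, 0, 0, 0, 0]]
  ]
}}

```text
time_s: 6.95
ee_pos: [0.4308, -0.2972, 0.1963]
orientation: [-1.228, 1.206, -1.187]
wrist_force: [-0.0, 0.4, -2.7]
finger_gap: 0.0371
```

```bash
python3 -c "
from go import *
go(.438,-.3575,.2,1.5)"
```

```text
t 6.95 tcp [ 0.4308 -0.2972  0.1963] toolx [ 0.02  -1.    -0.002] tooly [-0.015  0.001 -1.   ] toolz [ 1.     0.02  -0.015] gap 0.0371 F [-0.   0.4 -2.7]
jaw ang 1.1 q [-0.27  0.16  0.87  1.79 -0.12  1.26  0.65]
d world mm [  7.2 -60.3   3.7]  d tool units [ 2.42 -0.16  0.24]  turn units [ 0.1  -0.05 -0.01]
```

Emit:
{"op": "drive_tool", "data": {
  "targets": [
    [[1, 0, 0.12, 0.08, -0.05, 0, 0], [0.9, 0, 0.1, 0, 0, 0, 0], [0.3, 0, 0, 0, 0, 0, 0], [0, 0, 0, 0, 0, 0, 0]]
  ]
}}

```text
time_s: 7.35
ee_pos: [0.4341, -0.3544, 0.1904]
orientation: [-1.226, 1.202, -1.184]
wrist_force: [-0.4, 0.1, -3.7]
finger_gap: 0.037
```

```bash
python3 -c "
from go import *
go(.438,-.3575,.2,1.5)
for n in ('wrist','top','scene'):
  s=read_state();p,d=grab_frame(n);cv2.imwrite(f'pics/{n}3.png',p);np.save(f'pics/{n}3p.npy',p);np.save(f'pics/{n}3T.npy',toolT(s))
a=cv2.imread('pics/top3.png')[150:270,340:480];b=cv2.imread('pics/scene3.png')[150:270,110:250]
cv2.imwrite('pics/z3.png',np.hstack([cv2.resize(x,(400,343),interpolation=cv2.INTER_CUBIC) for x in (a,b)]))
"
```

```text
t 7.35 tcp [ 0.4341 -0.3544  0.1904] toolx [ 0.024 -1.    -0.003] tooly [-0.011  0.003 -1.   ] toolz [ 1.     0.024 -0.011] gap 0.037 F [-0.4  0.1 -3.7]
jaw ang 1.3 q [-0.14  0.29  0.89  1.71 -0.23  1.27  0.82]
d world mm [ 3.9 -3.1  9.6]  d tool units [ 0.13 -0.39  0.15]  turn units [ 0.08 -0.02 -0.02]
```

View pics/wrist3.png

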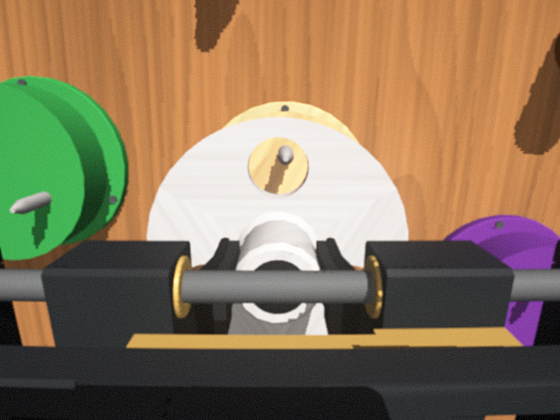

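View pics/z3.png

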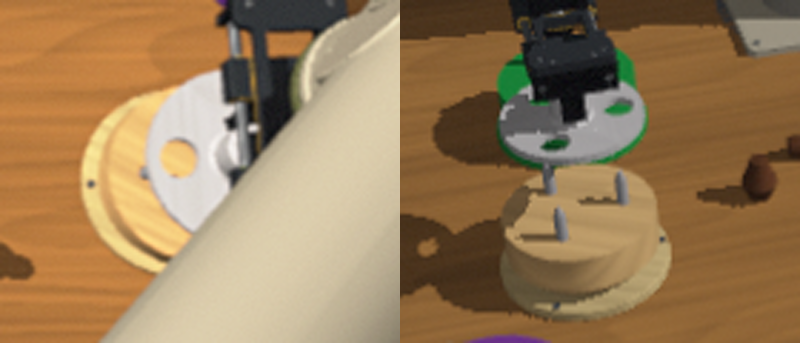

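```bash
cat > chk.py <<'E'
from meas import *
import sys
def chk(pf,Tf):
    p=np.load(pf);Tt=np.load(Tf);c=camera_model("wrist");T=Tt@np.asarray(c["T_tool_cam"])
    hsv=cv2.cvtColor(p,cv2.COLOR_BGR2HSV)
    # hole: region not bright-white within window
    w=np.zeros(p.shape[:2],bool);w[125:205,235:325]=True
    white=(hsv[...,1]<40)&(hsv[...,2]>140)
    b=max(blobs(w&~white,300,6000),key=lambda t:t[1])
    ct=cv2.findContours(b[2].astype(np.uint8),cv2.RETR_EXTERNAL,cv2.CHAIN_APPROX_NONE)[0][0]
    h=cv2.convexHull(ct);(hc,hr)=cv2.minEnclosingCircle(h)
    zp=Tt[2,3]-.017
    H=cast(c,T,hc,zp+.008)[0];print("hole px",np.round(hc,1),round(hr,1),"world",H.round(4))
    P=cast(c,T,h[:,0],zp+.008);print(" circ",circ(P)[0].round(4))
    fill=np.zeros(p.shape[:2],np.uint8);cv2.fillPoly(fill,[h],1)
    st=(cv2.erode(fill,np.ones((5,5)))>0)&(hsv[...,1]<70)
    for q in blobs(st,15,3000):
        top=np.argwhere(q[2]);print("stud px c",q[0].round(1),q[1],"rows",top[:,0].min(),top[:,0].max(),"z.108,.089,.07:",[cast(c,T,q[0],z)[0][:2].round(4).tolist() for z in (.108,.089,.07)])
E
python3 - <<'E'
from chk import *
chk("pics/wrist3p.npy","pics/wrist3T.npy")
c=camera_model("wrist");T=np.load("pics/wrist3T.npy")@np.asarray(c["T_tool_cam"])
a=np.radians(91.2)
C=np.array([.438,-.357]);S=C+.044*np.array([np.cos(a),np.sin(a)]);print("exp stud",S,proj(c,T,[[*S,.07],[*S,.108]]))
p=cv2.imread("pics/wrist3.png");cv2.imwrite("pics/z4.png",cv2.resize(p[110:210,220:340],(720,600),interpolation=cv2.INTER_CUBIC))
E
```

```text
hole px [277.8 165.1] 30.2 world [ 0.4345 -0.3086  0.1814]
 circ [ 0.4345 -0.309   0.0144]
stud px c [285.1 154.3] 223 rows 145 163 z.108,.089,.07: [[0.4389, -0.3117], [0.4391, -0.3139], [0.4394, -0.3161]]
exp stud [ 0.43707853 -0.31300965] [[282.37146386 150.37052192]
 [282.50956257 156.11251533]]
```

View pics/z4.png

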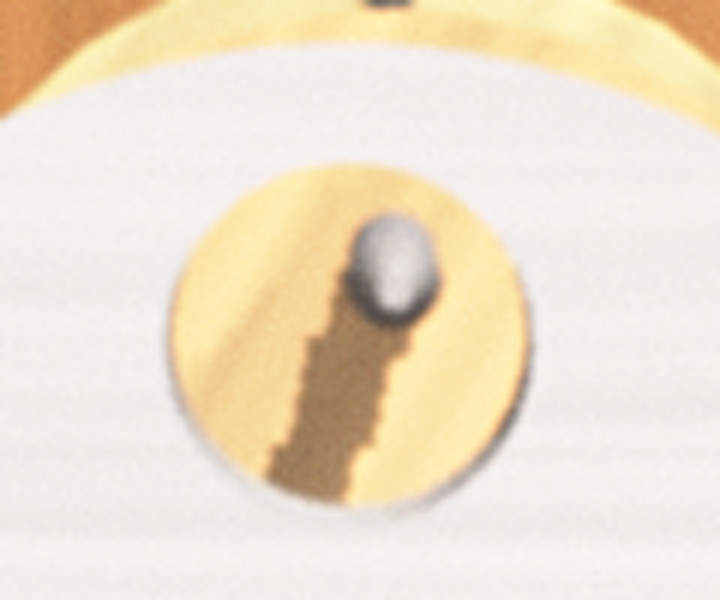

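Emit:
{"op": "drive_tool", "data": {
  "targets": [
    [[0.2, 0.3, 0.17, 0.08, 0, -0.02, 0], [0, 0.6, 0, 0, 0, 0, 0], [0, 0.6, 0, 0, 0, 0, 0], [0, 0.5, 0, 0, 0, 0, 0], [0, 0, 0, 0, 0, 0, 0]]
  ]
}}

```text
time_s: 8.0
ee_pos: [0.4409, -0.3538, 0.136]
orientation: [-1.218, 1.186, -1.185]
wrist_force: [0.5, 0.1, -4.1]
finger_gap: 0.0373
```

```bash
python3 -c "
from go import *
go(.4385,-.359,.14,1.5)"
```

```text
t 8.0 tcp [ 0.4409 -0.3538  0.136 ] toolx [ 0.031 -1.    -0.004] tooly [ 0.004  0.004 -1.   ] toolz [1.    0.031 0.004] gap 0.0373 F [ 0.5  0.1 -4.1]
jaw ang 1.8 q [-0.11  0.35  0.86  1.77 -0.29  1.16  0.87]
d world mm [-2.4 -5.2  4. ]  d tool units [ 0.2  -0.16 -0.1 ]  turn units [-0.03  0.03 -0.03]
```

Emit:
{"op": "drive_tool", "data": {
  "targets": [
    [[0.22, -0.1, -0.08, -0.03, 0, -0.03, 0], [0, 0, 0, 0, 0, 0, 0]]
  ]
}}

```text
time_s: 8.2
ee_pos: [0.4389, -0.3597, 0.1385]
orientation: [-1.225, 1.187, -1.186]
wrist_force: [0.3, -0.6, -3.4]
finger_gap: 0.0371
```

```bash
python3 -c "
from go import *
go(.4385,-.359,.14,1.5)
s=read_state();p,d=grab_frame('wrist');cv2.imwrite('pics/w5.png',p);np.save('pics/w5p.npy',p);np.save('pics/w5T.npy',toolT(s))
from chk import *
chk('pics/w5p.npy','pics/w5T.npy')
q,d=grab_frame('scene');cv2.imwrite('pics/z5.png',np.hstack([cv2.resize(p[110:230,220:340],(380,380),interpolation=cv2.INTER_CUBIC),cv2.resize(q[160:270,120:230],(380,380),interpolation=cv2.INTER_CUBIC)]))
"
```

```text
t 8.2 tcp [ 0.4389 -0.3597  0.1385] toolx [ 0.031 -1.     0.001] tooly [-0.001 -0.001 -1.   ] toolz [ 1.     0.031 -0.001] gap 0.0371 F [ 0.3 -0.6 -3.4]
jaw ang 1.8 q [-0.1   0.35  0.86  1.76 -0.29  1.16  0.88]
d world mm [-0.4  0.7  1.5]  d tool units [-0.03 -0.06 -0.02]  turn units [0.01 0.04 0.  ]
hole px [277.8 165.3] 30.3 world [ 0.439  -0.314   0.1295]
 circ [ 0.4391 -0.3142  0.0144]
stud px c [277.9 155.5] 358 rows 144 167 z.108,.089,.07: [[0.4391, -0.3118], [0.4391, -0.3141], [0.4392, -0.3165]]
```

View pics/z5.png

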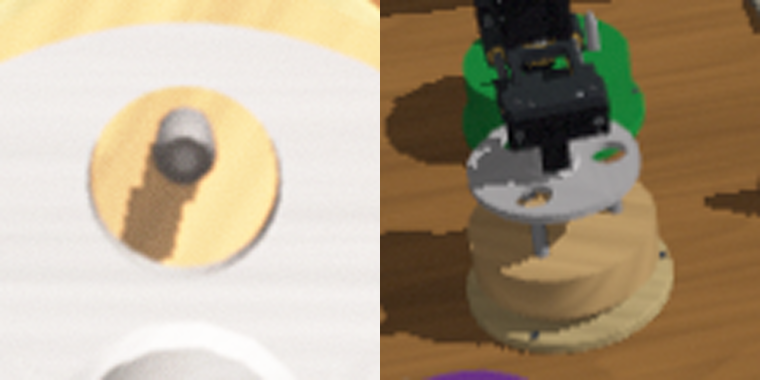

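Emit:
{"op": "drive_tool", "data": {
  "targets": [
    [[0.05, 0.4, 0, 0, 0, 0, 0], [0.06, 0.4, 0, 0, 0, 0, 0], [0.06, 0.4, 0, 0, 0, 0, 0], [0, 0, 0, 0, 0, 0, 0]]
  ]
}}

```text
time_s: 8.7
ee_pos: [0.4399, -0.3636, 0.1063]
orientation: [-1.224, 1.185, -1.186]
wrist_force: [0.3, -0.5, -3.5]
finger_gap: 0.0371
```

```bash
python3 -c "
from go import *
go(.4385,-.359,.087,1.5)"
```

```text
t 8.7 tcp [ 0.4399 -0.3636  0.1063] toolx [ 0.032 -0.999  0.   ] tooly [ 0. -0. -1.] toolz [0.999 0.032 0.   ] gap 0.0371 F [ 0.3 -0.5 -3.5]
jaw ang 1.8 q [-0.07  0.4   0.84  1.78 -0.33  1.1   0.91]
d world mm [ -1.4   4.6 -19.3]  d tool units [-0.19  0.77 -0.05]  turn units [-0.    0.04  0.  ]
```

Emit:
{"op": "drive_tool", "data": {
  "targets": [
    [[-0.18, 0, -0.05, 0, 0, 0, 0], [0, 0.35, 0, 0, 0, 0, 0], [0, 0.25, 0, 0, 0, 0, 0], [0, 0, 0, 0, 0, 0, 0]]
  ]
}}

```text
time_s: 9.1
ee_pos: [0.4383, -0.3586, 0.0898]
orientation: [-1.224, 1.185, -1.186]
wrist_force: [-0.7, 1.1, -3.0]
finger_gap: 0.0373
```

```bash
python3 -c "
from go import *
go(.4385,-.359,.087,1.5)"
```

```text
t 9.1 tcp [ 0.4383 -0.3586  0.0898] toolx [ 0.032 -0.999 -0.   ] tooly [ 0.  0. -1.] toolz [0.999 0.032 0.   ] gap 0.0373 F [-0.7  1.1 -3. ]
jaw ang 1.8 q [-0.07  0.41  0.83  1.81 -0.34  1.07  0.91]
d world mm [ 0.2 -0.4 -2.8]  d tool units [0.02 0.11 0.01]  turn units [-0.    0.04 -0.  ]
```

Emit:
{"op": "drive_tool", "data": {
  "targets": [
    [[0, 0.08, 0, 0, 0, 0, 0], [0, 0.05, 0, 0, 0, 0, 0], [0, 0.05, 0, 0, 0, 0, 0], [0, 0, 0, 0, 0, 0, 0]]
  ]
}}

```text
time_s: 9.5
ee_pos: [0.4385, -0.3588, 0.0875]
orientation: [-1.222, 1.186, -1.185]
wrist_force: [0.3, 0.5, -4.3]
finger_gap: 0.0373
```

```bash
python3 -c "
from go import *
go(.4385,-.359,.087,1.5)
p,d=grab_frame('wrist');q,d=grab_frame('scene');cv2.imwrite('pics/z6.png',np.hstack([cv2.resize(p[110:230,220:340],(380,380),interpolation=cv2.INTER_CUBIC),cv2.resize(q[160:270,120:230],(380,380),interpolation=cv2.INTER_CUBIC)]))"
```

```text
t 9.5 tcp [ 0.4385 -0.3588  0.0875] toolx [ 0.032 -0.999 -0.002] tooly [ 0.001  0.002 -1.   ] toolz [0.999 0.032 0.001] gap 0.0373 F [ 0.3  0.5 -4.3]
jaw ang 1.8 q [-0.07  0.41  0.82  1.81 -0.35  1.07  0.92]
d world mm [-0.  -0.2 -0.5]  d tool units [ 0.01  0.02 -0.  ]  turn units [-0.01  0.04 -0.01]
```

View pics/z6.png

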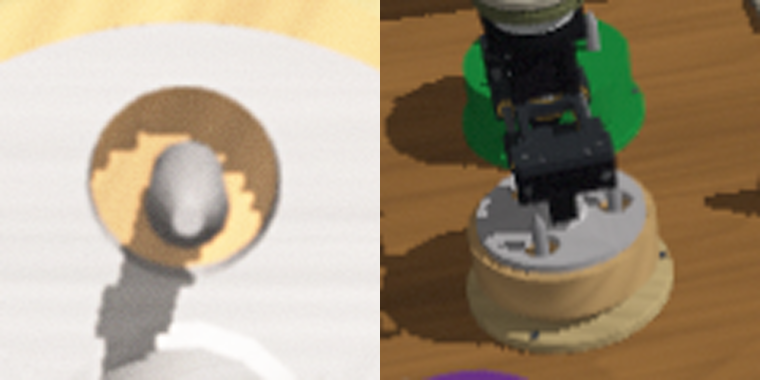

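Emit:
{"op": "drive_tool", "data": {
  "targets": [
    [[0, 0.06, 0, 0, 0, 0, 0], [0, 0.06, 0, 0, 0, 0, 0], [0, 0, 0, 0, 0, 0, 0]]
  ]
}}

```text
time_s: 9.9
ee_pos: [0.4387, -0.359, 0.0875]
orientation: [-1.22, 1.186, -1.185]
wrist_force: [-0.2, 0.3, -3.9]
finger_gap: 0.0374
```

Emit:
{"op": "drive_tool", "data": {
  "targets": [
    [[0, 0.15, 0, 0, 0, 0, 0], [0, 0.1, 0, 0, 0, 0, 0]]
  ]
}}

```text
time_s: 10.1
ee_pos: [0.4391, -0.3596, 0.0865]
orientation: [-1.216, 1.185, -1.184]
wrist_force: [-13.8, 14.0, 37.1]
finger_gap: 0.0373
```

```bash
python3 -c "
from go import *
go(.4385,-.359,.087,1.5)"
```

```text
t 10.1 tcp [ 0.4391 -0.3596  0.0865] toolx [ 0.031 -0.999 -0.006] tooly [ 0.005  0.006 -1.   ] toolz [0.999 0.031 0.005] gap 0.0373 F [-13.8  14.   37.1]
jaw ang 1.8 q [-0.06  0.42  0.82  1.81 -0.35  1.07  0.93]
d world mm [-0.6  0.6  0.5]  d tool units [-0.03 -0.02 -0.02]  turn units [-0.04  0.04 -0.04]
```

Emit:
{"op": "drive_tool", "data": {
  "targets": [
    [[0, 0, 0, 0, 0, 0, 0], [0, 0, 0, 0, 0, 0, 0]]
  ]
}}

```text
time_s: 10.3
ee_pos: [0.4394, -0.3599, 0.0873]
orientation: [-1.215, 1.184, -1.185]
wrist_force: [0.4, 0.2, -4.1]
finger_gap: 0.0373
```

```bash
python3 -c "
from go import *
go(.4385,-.359,.087,1.5)"
```

```text
t 10.3 tcp [ 0.4394 -0.3599  0.0873] toolx [ 0.031 -0.999 -0.006] tooly [ 0.006  0.006 -1.   ] toolz [0.999 0.031 0.006] gap 0.0373 F [ 0.4  0.2 -4.1]
jaw ang 1.8 q [-0.06  0.42  0.82  1.81 -0.35  1.07  0.93]
d world mm [-0.9  0.9 -0.3]  d tool units [-0.04  0.01 -0.03]  turn units [-0.04  0.04 -0.04]
```

Emit:
{"op": "drive_tool", "data": {
  "targets": [
    [[0, 0.04, 0, -0.04, 0, -0.04, 0], [0, 0, 0, 0, 0, 0, 0.6], [0, 0, 0, 0, 0, 0, 0.6], [0, 0, 0, 0, 0, 0, 0.6], [0, 0, 0, 0, 0, 0, 0.6]]
  ]
}}

```text
time_s: 10.8
ee_pos: [0.44, -0.3604, 0.0862]
orientation: [-1.225, 1.185, -1.188]
wrist_force: [-0.2, -0.5, -0.1]
finger_gap: 0.0513
```

```bash
python3 -c "
from go import *
go(.4385,-.359,.087,1.5)
p,d=grab_frame('wrist');cv2.imwrite('pics/w7.png',p)"
```

```text
t 10.8 tcp [ 0.44   -0.3604  0.0862] toolx [ 0.031 -1.     0.002] tooly [ 0.001 -0.002 -1.   ] toolz [1.    0.031 0.001] gap 0.0513 F [-0.2 -0.5 -0.1]
jaw ang 1.8 q [-0.06  0.42  0.82  1.81 -0.35  1.06  0.92]
d world mm [-1.5  1.4  0.8]  d tool units [-0.06 -0.03 -0.06]  turn units [-0.    0.04  0.01]
```

View pics/w7.png

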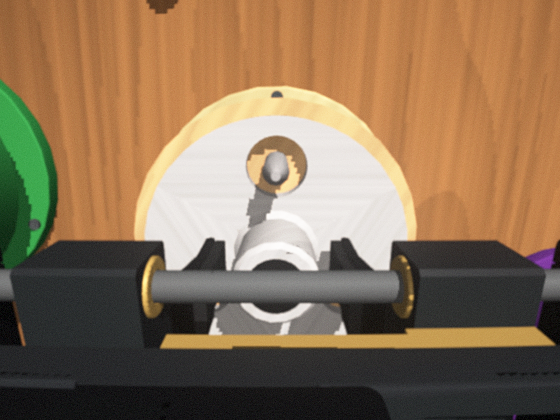

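Released: force ~0, fingers clear both sides of the hub (hub at (278,265), fingers at about (215,260) and (345,260)), and the stud is centred in its hole at (277,166). Now lifting straight up.

Emit:
{"op": "drive_tool", "data": {
  "targets": [
    [[0, -0.3, -0.06, 0, 0, 0, 0.6], [0, -0.5, 0, 0, 0, 0, 0.6], [0, -0.6, 0, 0, 0, 0, 0.6], [0, -0.8, 0, 0, 0, 0, 0.6], [0, -1, 0, 0, 0, 0, 0.6], [0, -1, 0, 0, 0, 0, 0.6], [0, -1, 0, 0, 0, 0, 0.6], [0, -0.5, 0, 0, 0, 0, 0.6], [0, 0, 0, 0, 0, 0, 0.6]]
  ]
}}

```text
time_s: 11.75
ee_pos: [0.4378, -0.3616, 0.2428]
orientation: [-1.222, 1.182, -1.194]
wrist_force: [0.4, -0.3, 0.4]
finger_gap: 0.0521
```

```bash
python3 -c "
from go import *
go(.4385,-.359,.087,1.5)
s=read_state();p,d=grab_frame('wrist');T=toolT(s);cv2.imwrite('pics/w8.png',p);np.save('pics/w8p.npy',p);np.save('pics/w8T.npy',T)
q,e=grab_frame('scene');cv2.imwrite('pics/s8.png',q);np.save('pics/s8d.npy',e)
t,e=grab_frame('top');cv2.imwrite('pics/t8.png',t);np.save('pics/t8p.npy',t)
cv2.imwrite('pics/z8.png',np.hstack([cv2.resize(p,(440,330)),cv2.resize(q[160:270,120:230],(330,330),interpolation=cv2.INTER_CUBIC)]))"
```

```text
t 11.75 tcp [ 0.4378 -0.3616  0.2428] toolx [ 0.029 -1.     0.004] tooly [ 0.005 -0.004 -1.   ] toolz [1.    0.029 0.005] gap 0.0521 F [ 0.4 -0.3  0.4]
jaw ang 1.7 q [-0.15  0.25  0.91  1.63 -0.2   1.35  0.81]
d world mm [   0.7    2.6 -155.8]  d tool units [-0.13  6.23 -0.  ]  turn units [-0.04  0.02  0.03]
```

View pics/z8.png

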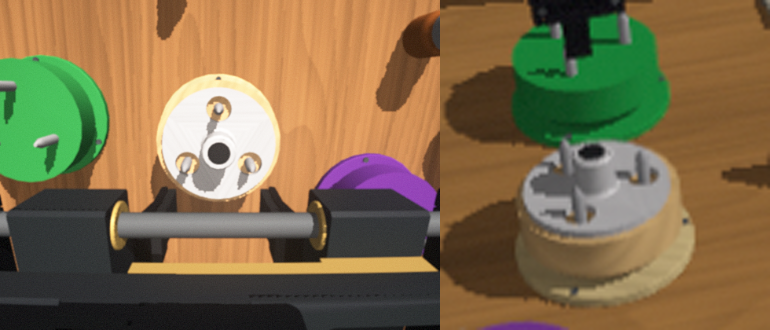

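Three studs stand through the three holes, and the hub is central. A quick numeric check of height, tilt and centre comes next, and of the four-hole plate.

```bash
python3 - <<'E'
from meas import *
c=camera_model("scene");T=np.asarray(c["world_from_camera"]);d=np.load("pics/s8d.npy");p=cv2.imread("pics/s8.png")
hsv=cv2.cvtColor(p,cv2.COLOR_BGR2HSV);m=np.zeros(d.shape,bool);m[200:245,140:205]=True
m&=(hsv[...,1]<60)&(hsv[...,2]>120)&(d>0);yy,xx=np.nonzero(m);P=deproj(c,T,np.c_[xx,yy],d[m]);P=P[(abs(P[:,2]-.078)<.008)]
A=np.c_[P[:,:2]-P[:,:2].mean(0),np.ones(len(P))];s=np.linalg.lstsq(A,P[:,2],rcond=None)[0];print("face n",len(P),"z",s[2].round(4),"tilt",np.hypot(*s[:2]).round(4))
p=np.load("pics/w8p.npy");c=camera_model("wrist");T=np.load("pics/w8T.npy")@np.asarray(c["T_tool_cam"])
hsv=cv2.cvtColor(p,cv2.COLOR_BGR2HSV);w=np.zeros(p.shape[:2],bool);w[90:256,195:365]=True
b=max(blobs(w&(hsv[...,1]<60)&(hsv[...,2]>70),500,1e5),key=lambda t:t[1])
ct=cv2.findContours(b[2].astype(np.uint8),cv2.RETR_EXTERNAL,cv2.CHAIN_APPROX_NONE)[0][0]
print("plate",circ(cast(c,T,ct[:,0],.078)))
y=max(blobs(w&((hsv[...,1]<60)&(hsv[...,2]>70)|(hsv[...,2]<45)),500,1e5),key=lambda t:t[1])
c=camera_model("top");T=np.asarray(c["world_from_camera"]);plate(np.load("pics/t8p.npy"),c,T,(208,125,308,225))
E
```

```text
face n 709 z 0.077 tilt 0.0047
plate (array([ 0.44056189, -0.35891974,  0.06822514]), np.float64(0.00030960359331080997))
disc [0.5512 0.012  0.0678] 0.0008
 hole [265.2 156.1] 71 r 0.045 ang -26.7
 hole [242.8 163. ] 69 r 0.0445 ang 60.9
 hole [272. 178.] 75 r 0.0427 ang -116.5
 hole [249.4 185.1] 78 r 0.0434 ang 151.1
 bore [256.2 166.5] 36 [0.5523 0.0129 0.046 ]
```

```bash
python3 -c "
from station import *
print(read_state()['wrist_force']);print(sign_off())"
```

```text
[-0.21872761  0.29042051 -0.204424  ]
the job is handed in; nothing more can be done
None
```

I fitted the three-hole faceplate onto the studded blank, released it, raised the gripper clear and handed the job in at about 12 s. The sign-off reports no verdict.

I gripped the plate by its hub, turned it about −47° so the holes matched the studs, lined it up through the wrist camera, and lowered it until it touched the wood. While feeling for the wood, the wrist force briefly reached about 37 N vertically (about 42 N in total). I eased it off before opening the fingers. The limit at the wrist is 120 N.

| Check after release | Result |
|---|---|
| Studs through holes | All three, seen in the wrist and scene views |
| Height of plate face above the wood | 8 mm, which is the plate's own thickness, so it lies on the wood |
| Tilt | About 0.005 rad |
| Plate axis | (0.4406, −0.3589) |
| Blank centre | About (0.440, −0.358) from the wrist camera; about (0.438, −0.357) from the fixed cameras, a 2–3 mm gap |
| Four-hole plate | Did not move measurably |
| Wrist force | Close to 0 N |

No check failed. The only disagreement was a few millimetres between cameras on position, about what the 2 mm calibration allows.

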